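Take the wax melter's temperature through the probe port

ROBOT

A 6-joint arm with a two-finger parallel gripper is mounted at the origin on a cart in front of the work surface, level with it; the furniture and walls round the work are solid. World frame = base frame: x ahead of the robot, y to its left, z up, the work surface at z = 0. Lengths are in mm, angles in rad, forces in N, time in s.
With the tool pointing down it reaches from about 275 to 1000 mm from the base axis. Payload 8.4 kg.
Tool frame: the origin (TCP) lies at the very end of the fingers, on their centre line; the grasp point (between the pads) lies 19 mm behind it (r.tcp_to_grasp is the distance from the TCP to the grasp point, in mm); z points along the fingers, y is the line along which they close (so a half turn about z gives the same grasp; the last joint's range is limited). The gripper opens to 85 mm and grips with 20 to 120 N. Pads are 22 mm wide; open, the fingers measure 114 mm over their backs; the gripper's body (76 mm by 85 mm) begins 54 mm behind the grasp point. The pads swing forward as they close: fully open they stand 13 mm farther back than shut.
Start: joints at [-1.201, 0.353, 1.633, -0, 1.155, -0.002], TCP at [227.057, -582.3, 231.281] pointing down, gripper open.
Joint ranges: [-2.63, 2.63], [-0.92, 2.1], [0.06, 2.66], [-1.3, 4.44], [0, 2.69], [-3.02, 3.02]. Speed limits (rad/s): [2.22, 2.22, 2.79, 3.14, 3.14, 3.14].

INTERFACE

Orientations are given as [roll, pitch, yaw] about the fixed x, y, z axes, in that order (R = Rz(yaw) Ry(pitch) Rx(roll)).
In Python, from rig import r gives the robot as it stands. The module is installed in compiled form; this text tells all that it offers.
- The arm moves only by the tool play_rows, never from a script. Its argument "rows" is a list of rows, each an object with "dp": the shift along the tool's x, y, z in units of 40 mm (1.0 is 40 mm), a list of three; "turn": the turn, a rotation vector about the tool's x, y, z in units of 6 degrees (1.0 is 6 degrees), a list of three; "fingers": the closure, from 0 (fully open) to 1 (shut). In form: [{"dp": [tx, ty, tz], "turn": [wx, wy, wz], "fingers": fingers}, ...]. A call has 1 to 5 rows; each row shifts and turns the commanded pose from where the row before left it, along the tool's axes as they then stand; what a row does not reach is not made up. A row lasts 1/12 s, in which the tool goes at most 41.7 mm and 7.16 degrees, less where a joint would pass 70% of its speed; a pose out of reach is approached as far as the arm can. A call is refused whole if a number of a shift passes 1 or a number of a turn 1, either way. A call with a gripper value outside its range is refused whole. The fingers move at their own pace and stop on an object; "force" is the grip in N (left out, the last holds). Time passes only in rows, so rows that do not move let the fingers close. It gives the time, the measured TCP pose, the force, the opening and the grip force at its end, in the units of the state.
- r.sense(): the state, without advancing time (a new reading comes with each control period).
- r.grab_frame(name): name is "scene" or "top"; returns a dict with "pixels" (400x640x3 uint8, red, green, blue), "fx", "fy", "cx", "cy" (pixels), "pose" (4x4, takes a point from camera to world coordinates). Camera axes: x right, y down, z forward; pixel columns grow to the right and rows downward; lengths in mm; the calibration is good to about 2 mm. A picture is of the moment at which its call begins. There is no depth.
- r.sign_off(): hands the job in; it is judged then, once.
The state is a dict: "clock": time; "qpos": joint angles; "qvel": joint speeds; "joint_efforts": joint torques, N m; "eef_pos": TCP position; "tcp_rot": TCP orientation; "contact_force": force on the tool from outside, world axes, zero at the start; "wrist_torque": the same for the moment, N m; "opening": opening from 0.0 (shut) to 1.0 (fully open); "grasp_force": force on a finger pad.
Only numpy, scipy, OpenCV 4.12 (cv2) and the standard library are available. Lean on these libraries where they do the work, as an engineer would, in place of code of your own. Each camera call takes 0.05 s, during which the arm holds its last target. There are 200 camera calls.

TASK

The wax melter has been preheated empty; check its chamber temperature before the wax goes in. Swing the little cover on the lid well aside from the probe port, then take the probe thermometer out of the tool rack and lower its stem, upright and centred, through the port until about two thirds of the stem is below the mouth of the port; the thermometer must touch no part of the melter at any time, or the hot metal spoils the reading. Finish while still holding the thermometer there, steady and free in the port with the cover left open, and leave the other two tools standing in the rack.

Things in the scene. Friction and masses are not known exactly. Their poses are not given: they have to be found in the camera images.
- melter: Small wax melter, fixed: black base 158 mm across, control box with dial at its front (-x), steel pot, lid 157 mm across, top 126 to 131 mm above the bench; side handles reach y +-103 mm, at 95 mm height. Origin: centre of the underside; z up, yaw up to 0.6 rad. In the lid's middle stands the probe port. The chamber is empty, its floor 109 mm below the port's mouth.
- port_mouth (a point): Centre of the mouth of the probe port, 137 mm above the bench on the melter's axis: a brass bush, 22 mm outside diameter, with a vertical bore 14 mm in diameter and 22 mm long, open below into the chamber. Axes as the melter's.
- port_cover (a joint): Cover of the port: steel plate 138 to 141 mm above the bench, a 25 mm disc on an arm with a vertical pivot 36 mm from the port's centre towards the melter's +x (screw top at 145 mm). 0 rad: disc centred over the port (shut). Grows counter-clockwise from above: the disc leaves towards the melter's -y, then +x; stop at 1.6. Starts at 0 to 0.12. Friction 1 N at the knob; stays where left.
- cover_knob (a point): Black knob upright on the cover's disc, 36 mm from the pivot; this point is on its axis, 155 mm above the bench. 16 mm in diameter here, foot 141 mm and top 162 mm above the bench. Push it sideways or pinch it from above.
- tool_rack: Low wooden rack, fixed: base board 95 x 212 mm, two end boards, top board 60 x 206 mm whose upper face is 136 mm above the bench, with a row of three 10 mm holes 62 mm apart along its y. Origin: centre of the underside; z up, yaw up to 0.5 rad. Three tools hang upright through the holes, handles standing on the top board; which hole holds which tool varies.
- thermometer: Probe thermometer, 30 to 60 g: white square body 17 x 17 x 86 mm with a small display, straight steel stem 3.6 mm in diameter, 119 mm long. Stands in the rack stem down. Its y axis runs along the stem from tip to body (up); x and z are square to the body's faces, x parallel to the rack's x. Origin 102 mm above the tip, 17 mm below the body, 8.4 mm off the stem's axis (to -z).
- probe_tip (a point): Tip of the thermometer's stem, on its axis. Axes as the thermometer's.
- probe_mid (a point): Point on the stem's axis 75 mm above the tip. Axes as the thermometer's.
- probe_body (a point): Centre of the thermometer's white body, on the stem's axis, 162 mm above the tip and 43 mm above the body's lower end: the place to grip, 17 mm wide. Axes as the thermometer's.
- wick_needle: Bystander in the rack: needle with a round, bellied wooden handle, 50 mm high (top 186 mm above the bench) and up to 24 mm thick, on a thin steel stem. Its y axis points up as it stands; origin 8.4 mm off its axis, 17 mm below the handle's lower end.
- stir_rod: Bystander in the rack: stirring rod with a round black handle, 45 mm high (top 181 mm above the bench) and 18 to 20 mm thick, on a 6 mm steel stem. Its y axis points up as it stands; origin 8.4 mm off its axis, 17 mm below the handle's lower end.

How it is judged:
By the outcome, as a careful person would: the job done as asked, in the order asked, and still so for the second after the job is handed in, while the arm keeps its last pose, push and grip.
It also fails if it takes over 72 s, if anything falls off the work surface, if the arm or the gripper's body presses on something with over 40 N, if the wrist force passes 120 N, or if a joint passes its speed limit or range.

## Working session

There is one attempt and no reset: what is moved stays moved. The work goes in short steps, Python scripts to look and compute and a tool call to move; the robot and the scene stay as the last step left them, time stands still between calls to the robot, and variables do not carry over. Pictures are saved under pics/ and viewed, at most 10 in all, crops included, and the job is handed in when it is done.

Besides the shell and the picture viewer there is one more tool, called after "Call:" as name(argument=value, ...), one argument or row to a line, values as JSON. play_rows: Moves the arm, as the interface text tells. Its arguments: {"type":"object","properties":{"rows":{"type":"array"},"force":{"type":"number"}},"required":["rows"]}

```bash
mkdir -p pics
cat > h.py <<'E'
import numpy as np, cv2
from rig import r
from scipy.spatial.transform import Rotation as R
def grab(n,f=None):
    g=r.grab_frame(n)
    if f: cv2.imwrite(f,g["pixels"][:,:,::-1])
    return g
def ray(g,u,v):
    P=np.array(g["pose"]); d=P[:3,:3]@np.array([(u-g["cx"])/g["fx"],(v-g["cy"])/g["fy"],1.]); return P[:3,3],d/np.linalg.norm(d)
def onz(g,u,v,z):
    o,d=ray(g,u,v); return o+d*(z-o[2])/d[2]
def proj(g,p):
    P=np.array(g["pose"]); c=P[:3,:3].T@(np.array(p)-P[:3,3]); return np.array([g["fx"]*c[0]/c[2]+g["cx"],g["fy"]*c[1]/c[2]+g["cy"]])
E
python3 - <<'E'
from h import *
for n in("scene","top"):
    g=grab(n,f"pics/{n}0.png"); print(n,g["fx"],np.round(g["pose"],3).tolist())
print(r.sense())
E
```

```text
scene 492.2022188324444 [[-0.784, -0.375, 0.494, -31.43], [-0.62, 0.493, -0.611, 788.588], [-0.015, -0.785, -0.619, 827.189], [0.0, 0.0, 0.0, 1.0]]
top 371.8986040235903 [[0.0, -0.998, 0.065, 442.421], [-1.0, -0.002, -0.026, 119.522], [0.026, -0.065, -0.998, 964.877], [0.0, 0.0, 0.0, 1.0]]
{'clock': 0.1, 'qpos': array([-1.20140376e+00,  3.53597900e-01,  1.63401295e+00,  1.24554224e-05,
        1.15523287e+00, -2.41585106e-03]), 'qvel': array([-1.00828811e-03, -1.79152194e-03, -2.02769357e-03,  8.67314471e-05,
        1.33092476e-03,  2.28750724e-03]), 'joint_efforts': array([-4.45176929e-04, -6.06354833e+01, -3.42819393e+01, -7.20549679e-05,
        4.00687059e-03, -2.09896567e-07]), 'eef_pos': array([ 226.9087107 , -581.91289728,  230.6449261 ]), 'tcp_rot': array([-3.14034162e+00, -1.44113799e-05,  3.71803376e-01]), 'contact_force': array([ 0.52504829, -0.97516433,  0.10569371]), 'wrist_torque': array([-0.00322571,  0.01998165, -0.00912707]), 'grasp_force': 0.0, 'opening': 0.9982629217958454}
```

View pics/scene0.png

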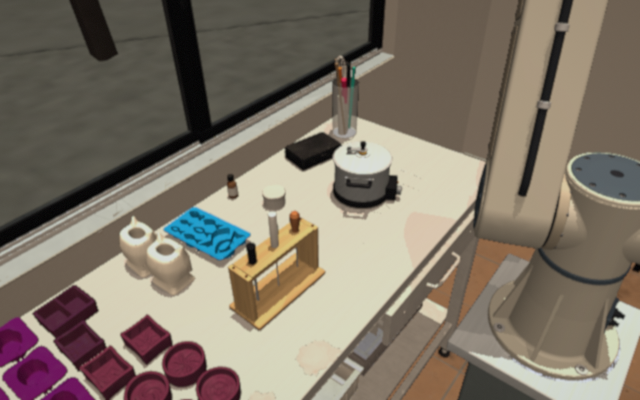

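View pics/top0.png

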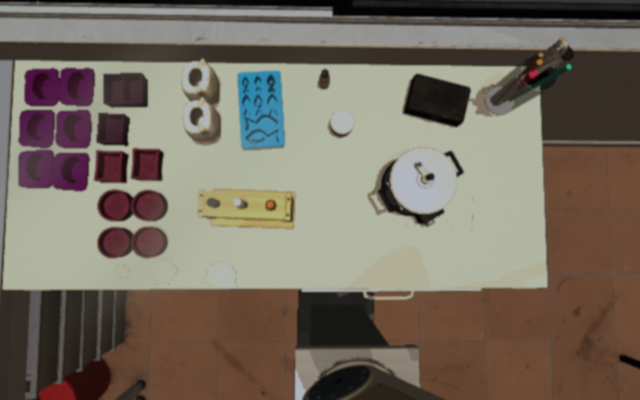

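The scene view shows the rack at about (275,265), with the thermometer in the middle hole at (272,230). The melter is at about (362,175). In the top view the tools are at (213,203), (240,203) and (270,205), and the port and cover are near (425,178). I'll zoom in next.

Run:
```python
from h import *
t=cv2.imread("pics/top0.png");s=cv2.imread("pics/scene0.png")
def c(im,x,y,w,h,k=5): return cv2.resize(im[y:y+h,x:x+w],(w*k,h*k),interpolation=cv2.INTER_CUBIC)
a=np.hstack([c(t,373,140,96,90,4),c(s,325,132,96,90,4)])
b=c(t,190,175,110,60,4); b2=c(s,225,200,82,60,4)
b=np.hstack([b,b2]); W=768
cv2.imwrite("pics/z0.png",np.vstack([a,b[:, :W]]) if b.shape[1]>=W else 0)
```

```text
(no output)
```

View pics/z0.png

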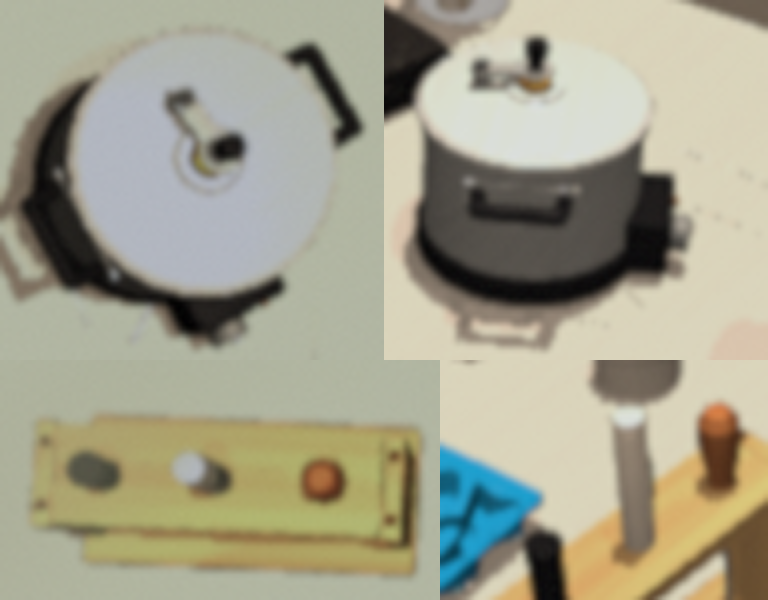

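The crops show the cover's arm running from the pivot screw, at about (418,164) in the top view, to the knob at (430,177), almost shut. The thermometer's white cap is at about (237.5,202), and the rack is almost square to the bench. Now I'll measure.

Run:
```python
from h import *
G={n:grab(n) for n in("top","scene")}
def blobs(n,mask,x,y,w,h,mn=8):
    m=np.zeros(mask.shape,np.uint8); m[y:y+h,x:x+w]=mask[y:y+h,x:x+w]
    k,l,st,c=cv2.connectedComponentsWithStats(m)
    return [(st[i].tolist(),np.round(c[i],1)) for i in range(1,k) if st[i,4]>=mn]
t=G["top"]["pixels"];s=G["scene"]["pixels"]
ht=cv2.cvtColor(t,cv2.COLOR_RGB2HSV);hs=cv2.cvtColor(s,cv2.COLOR_RGB2HSV)
print(t[170,400],t[170,350],ht[170,400],ht[170,350], s[170,372])
# lid: bluish-white vs greenish bench
m=((t[...,2].astype(int)-t[...,1]>-2)&(ht[...,2]>120)).astype(np.uint8)
cs,_=cv2.findContours(m[130:230,370:480],cv2.RETR_EXTERNAL,cv2.CHAIN_APPROX_NONE)
c=max(cs,key=cv2.contourArea); e=cv2.fitEllipse(cv2.convexHull(c)+np.array([370,130])); print("lid",e,onz(G["top"],*e[0],128))
print("dark top",blobs("top",(ht[...,2]<75).astype(np.uint8),405,155,40,35,3))
print("dark scene",blobs("scene",(hs[...,2]<75).astype(np.uint8),335,135,45,25,3))
print("orange top",blobs("top",((ht[...,0]<12)&(ht[...,1]>110)).astype(np.uint8),195,180,100,45))
print("white top",blobs("top",((ht[...,1]<40)&(ht[...,2]>110)).astype(np.uint8),200,190,90,25,4))
print("dark rack top",blobs("top",((ht[...,2]<110)&(ht[...,1]<70)).astype(np.uint8),200,190,30,25,4))
print("white scene",blobs("scene",((hs[...,1]<25)&(hs[...,2]>190)).astype(np.uint8),262,198,25,60,4))
w=((ht[...,1]>75)&(ht[...,0]>15)&(ht[...,0]<32)&(ht[...,2]>100)).astype(np.uint8)
sub=np.zeros_like(w);sub[180:235,190:305]=w[180:235,190:305]
for col in range(215,285,10): 
    ys=np.where(sub[:,col])[0]; print(col,ys.min(),ys.max(),end="; ")
```

```text
[178 182 192] [177 182 162] [111  19 192] [ 38  28 182] [219 223 219]
lid ((420.3445129394531, 183.1929473876953), (51.08317184448242, 63.2591552734375), 132.5234832763672) [ 554.18759324 -131.92703387  128.        ]
dark top [([426, 174, 8, 6, 37], array([429.4, 176.5]))]
dark scene [([335, 140, 5, 10, 32], array([336.5, 144.4])), ([361, 142, 4, 7, 21], array([362.6, 144.8]))]
orange top [([269, 203, 6, 6, 19], array([272.3, 206.3]))]
white top [([272, 190, 18, 1, 18], array([280.5, 190. ])), ([233, 198, 9, 8, 55], array([237.1, 201.7]))]
dark rack top [([207, 198, 12, 9, 74], array([212.7, 202.5]))]
white scene [([268, 212, 8, 5, 32], array([271.6, 213.7]))]
215 189 224; 225 190 225; 235 190 225; 245 190 226; 255 191 226; 265 191 227; 275 191 227;
```

Run:
```python
from h import *
T=grab("top");S=grab("scene")
def tri(a,b):
    o1,d1=ray(T,*a);o2,d2=ray(S,*b)
    A=np.stack([d1,-d2],1); x=np.linalg.lstsq(A,o2-o1,rcond=None)[0]
    p,q=o1+d1*x[0],o2+d2*x[1]; return np.round((p+q)/2,1),np.round(p-q,1)
print("knob top z151.5",onz(T,429.4,176.5,151.5),"scene",onz(S,362.6,144.8,151.5),tri((429.4,176.5),(362.6,144.8)))
print("cap",onz(T,237.1,201.7,222),onz(S,271.6,213.7,222),tri((237.1,201.7),(271.6,213.7)))
print("lid",onz(T,423.9,180.5,130),"ring",onz(T,425,179.5,131),"lid scene",onz(S,325+533/4,132+100/4,130))
print("pivot",onz(T,418,164.3,144), "S",onz(S,325+484/4,132+72/4,144))
print("orange",onz(T,270.3,204.8,170),"black",onz(T,212.7,202.5,160))
a,b=onz(T,215,189,136),onz(T,275,191.3,136);print("rack edge yaw",np.arctan2(-(b-a)[0],-(b-a)[1])*-1)
c=onz(T,378,202,95)
# lid by bright contour fit on Scene
```

```text
knob top z151.5 [ 566.0946091  -145.39383888  151.5       ] scene [ 569.94384426 -146.56387879  151.5       ] (array([ 566.7, -143.8,  154.1]), array([-2. , -1.4,  0.2]))
cap [503.08942767 264.91007542 222.        ] [504.47231074 268.66310322 222.        ] (array([504.6, 266.3, 220.1]), array([-2.6, -2. , -0.6]))
lid [ 560.12655442 -139.59249929  130.        ] ring [ 562.28759333 -141.84589204  131.        ] lid scene [ 357.87477562 -274.83639285  130.        ]
pivot [ 594.72810841 -122.55367598  144.        ] S [ 389.93970797 -265.16961229  144.        ]
orange [500.87156162 204.44421326 170.        ] black [506.28981274 329.3278264  160.        ]
rack edge yaw -0.03533223870676689
```

Call:
play_rows(
  rows=[
    {"dp": [0.79,-0.47,0],"turn": [0,0,0],"fingers": 0.5},
    {"dp": [0.79,-0.47,0],"turn": [0,0,0],"fingers": 0.5},
    {"dp": [0.79,-0.47,0],"turn": [0,0,0],"fingers": 0.5},
    {"dp": [0.79,-0.47,0],"turn": [0,0,0],"fingers": 0.5},
    {"dp": [0.79,-0.47,0],"turn": [0,0,0],"fingers": 0.5},
  ],
)

```text
clock: 0.72
eef_pos: [340.8, -435.9, 231.3]
tcp_rot: [3.141, -0.0, 0.371]
contact_force: [0.8, -1.0, 0.2]
opening: 0.501
grasp_force: 0.0
```

Call:
play_rows(
  rows=[
    {"dp": [0.79,-0.47,0],"turn": [0,0,0],"fingers": 0.5},
    {"dp": [0.79,-0.47,0],"turn": [0,0,0],"fingers": 0.5},
    {"dp": [0.79,-0.47,0],"turn": [0,0,0],"fingers": 0.5},
    {"dp": [0.79,-0.47,0],"turn": [0,0,0],"fingers": 0.5},
    {"dp": [0.79,-0.47,0],"turn": [0,0,0],"fingers": 0.5},
  ],
)

```text
clock: 1.13
eef_pos: [454.0, -290.8, 231.5]
tcp_rot: [3.141, -0.0, 0.372]
contact_force: [0.6, -1.6, -0.2]
opening: 0.498
grasp_force: 0.0
```

```bash
cat >> h.py <<'E'
def plan(target,yaw):
    s=r.sense(); M=R.from_euler("xyz",s["tcp_rot"]); d=M.inv().apply(np.array(target)-s["eef_pos"])
    W=R.from_euler("xyz",[np.pi,0,yaw]); rv=(M.inv()*W).as_rotvec()
    print("t",round(s["clock"],2),"pos",s["eef_pos"].round(1),"rot",s["tcp_rot"].round(3),"F",s["contact_force"].round(1),"open",round(s["opening"],3),"grip",round(s["grasp_force"],1),"q",s["qpos"].round(2))
    print("dp units",(d/40).round(3),"turn units",(np.degrees(rv)/6).round(3))
E
python3 -c "
from h import *
plan([566.5,-144.5,230],0.65)
T=grab('top');S=grab('scene')
print(onz(S,350,150,144),onz(S,362.3,157,130))"
```

```text
t 1.13 pos [ 454.  -290.8  231.5] rot [ 3.141 -0.     0.372] F [ 0.6 -1.6 -0.2] open 0.498 grip 0.0 q [-0.57  0.22  1.82 -0.    1.1   0.63]
dp units [ 3.949 -2.386  0.036] turn units [ 3.000e-03 -1.000e-03 -2.658e+00]
[ 588.24392788 -115.89210056  144.        ] [ 555.64035948 -125.74074694  130.        ]
```

Call:
play_rows(
  rows=[
    {"dp": [0.79,-0.477,0],"turn": [0,0,0],"fingers": 0.5},
    {"dp": [0.79,-0.477,0],"turn": [0,0,0],"fingers": 0.5},
    {"dp": [0.79,-0.477,0],"turn": [0,0,0],"fingers": 0.5},
    {"dp": [0.79,-0.477,0],"turn": [0,0,0],"fingers": 0.5},
    {"dp": [0.79,-0.477,0],"turn": [0,0,0],"fingers": 0.5},
  ],
)

```text
clock: 1.65
eef_pos: [566.4, -145.1, 231.4]
tcp_rot: [3.141, -0.0, 0.371]
contact_force: [1.1, -0.6, 0.4]
opening: 0.495
grasp_force: 0.0
```

Call:
play_rows(
  rows=[
    {"dp": [0,0,0],"turn": [0,0,-0.9],"fingers": 0.5},
    {"dp": [0,0,0],"turn": [0,0,-0.9],"fingers": 0.5},
    {"dp": [0,0,0],"turn": [0,0,-0.86],"fingers": 0.5},
    {"dp": [0,0,0.5],"turn": [0,0,0],"fingers": 0.5},
    {"dp": [0,0,0.5],"turn": [0,0,0],"fingers": 0.5},
  ],
)

```text
clock: 2.07
eef_pos: [566.6, -146.7, 191.9]
tcp_rot: [3.139, -0.002, 0.651]
contact_force: [0.6, -0.7, -0.2]
opening: 0.501
grasp_force: 0.0
```

```bash
python3 -c "
from h import *
plan([566.5,-144.5,146],0.65)
S=grab('scene','pics/s1.png')
im=cv2.imread('pics/s1.png')[100:200,305:425]; cv2.imwrite('pics/s1c.png',cv2.resize(im,None,fx=6,fy=6,interpolation=2))"
```

```text
t 2.07 pos [ 566.6 -146.7  191.9] rot [ 3.139e+00 -2.000e-03  6.510e-01] F [ 0.6 -0.7 -0.2] open 0.501 grip 0.0 q [-0.26  0.33  1.76 -0.    1.05  0.66]
dp units [ 0.03  -0.048  1.148] turn units [ 0.023 -0.016  0.01 ]
```

View pics/s1c.png

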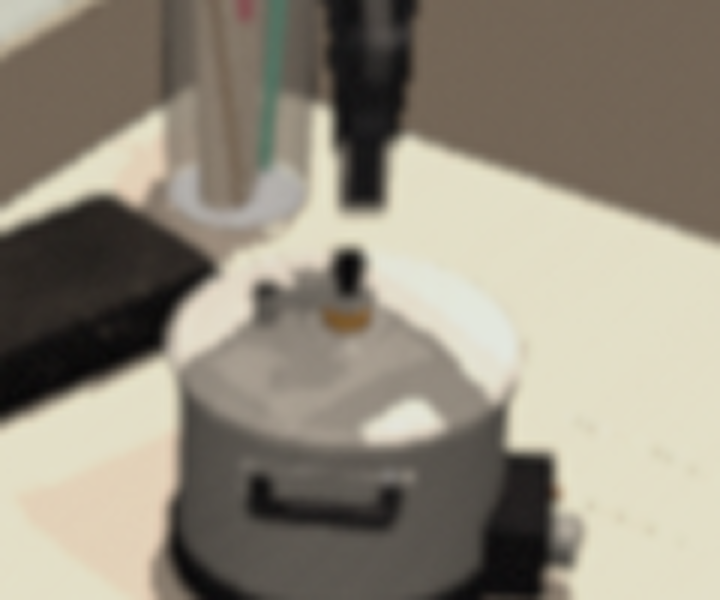

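The view shows the knob at crop (348,270), just below the fingers at (362,205). The brass bush is at (346,316). The fingers straddle the knob, so I'll descend.

Call:
play_rows(
  rows=[
    {"dp": [0.03,-0.05,0.3],"turn": [0,0,0],"fingers": 0.5},
    {"dp": [0,0,0.3],"turn": [0,0,0],"fingers": 0.5},
    {"dp": [0,0,0.3],"turn": [0,0,0],"fingers": 0.5},
    {"dp": [0,0,0.22],"turn": [0,0,0],"fingers": 0.5},
    {"dp": [0,0,0],"turn": [0,0,0],"fingers": 0.5},
  ],
)

```text
clock: 2.53
eef_pos: [564.4, -143.5, 144.5]
tcp_rot: [-3.139, 0.002, 0.65]
contact_force: [0.0, 0.8, -0.6]
opening: 0.5
grasp_force: 0.0
```

```bash
python3 -c "
from h import *
plan([566.5,-144.5,146],0.65)
S=grab('scene','pics/s2.png');T=grab('top','pics/t2.png')
im=cv2.imread('pics/s2.png')[120:180,335:405];im2=cv2.imread('pics/t2.png')[145:205,390:460]; cv2.imwrite('pics/s2c.png',np.hstack([cv2.resize(i,(390,334),interpolation=2) for i in (im,im2)]))"
```

```text
t 2.53 pos [ 564.4 -143.5  144.5] rot [-3.139e+00  2.000e-03  6.500e-01] F [ 0.   0.8 -0.6] open 0.5 grip 0.0 q [-0.25  0.39  1.8  -0.    0.96  0.67]
dp units [ 0.028  0.051 -0.039] turn units [-0.022  0.017  0.003]
```

View pics/s2c.png

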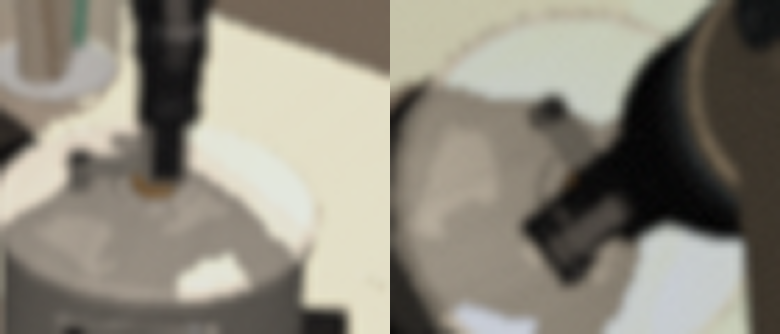

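The fingers straddle the knob with no contact force. Next I'll narrow the cage and swing along the arc.

Call:
play_rows(
  rows=[
    {"dp": [0.0,0.02,-0.05],"turn": [0,0,0],"fingers": 0.7},
    {"dp": [0,0,0],"turn": [0,0,0],"fingers": 0.7},
    {"dp": [0.005,0.094,0],"turn": [0,0,-1],"fingers": 0.7},
    {"dp": [0.005,0.094,0],"turn": [0,0,-1],"fingers": 0.7},
    {"dp": [0.005,0.094,0],"turn": [0,0,-1],"fingers": 0.7},
  ],
)

```text
clock: 3.05
eef_pos: [574.3, -152.3, 149.3]
tcp_rot: [3.141, -0.0, 0.97]
contact_force: [-1.1, 0.9, 0.3]
opening: 0.299
grasp_force: 0.7
```

Call:
play_rows(
  rows=[
    {"dp": [0.005,0.094,0],"turn": [0,0,-1],"fingers": 0.7},
    {"dp": [0.005,0.094,0],"turn": [0,0,-1],"fingers": 0.7},
    {"dp": [0.005,0.094,0],"turn": [0,0,-1],"fingers": 0.7},
    {"dp": [0.005,0.094,0],"turn": [0,0,-1],"fingers": 0.7},
    {"dp": [0.005,0.094,0],"turn": [0,0,-1],"fingers": 0.7},
  ],
)

```text
clock: 3.47
eef_pos: [591.6, -158.8, 149.1]
tcp_rot: [-3.142, 0.0, 1.493]
contact_force: [-1.1, -0.3, 0.2]
opening: 0.301
grasp_force: 0.9
```

Call:
play_rows(
  rows=[
    {"dp": [0.005,0.094,0],"turn": [0,0,-1],"fingers": 0.7},
    {"dp": [0.005,0.094,0],"turn": [0,0,-1],"fingers": 0.7},
    {"dp": [0.005,0.094,0],"turn": [0,0,-1],"fingers": 0.7},
    {"dp": [0.005,0.094,0],"turn": [0,0,-1],"fingers": 0.7},
    {"dp": [0.005,0.094,0],"turn": [0,0,-1],"fingers": 0.7},
  ],
)

```text
clock: 3.88
eef_pos: [610.2, -155.6, 149.2]
tcp_rot: [3.141, 0.001, 2.017]
contact_force: [-0.7, -1.8, -0.4]
opening: 0.303
grasp_force: 0.9
```

```bash
python3 -c "
from h import *
plan([594,-157,146],2.1)
S=grab('scene','pics/s3.png');T=grab('top','pics/t3.png')
im=cv2.imread('pics/s3.png')[120:180,335:405];im2=cv2.imread('pics/t3.png')[145:205,390:460]; cv2.imwrite('pics/s3c.png',np.hstack([cv2.resize(i,(390,334),interpolation=2) for i in (im,im2)]))"
```

```text
t 3.88 pos [ 610.2 -155.6  149.2] rot [3.141e+00 1.000e-03 2.017e+00] F [-0.7 -1.8 -0.4] open 0.303 grip 0.9 q [-0.25  0.44  1.69 -0.    1.   -0.7 ]
dp units [ 0.143 -0.381  0.079] turn units [ 0.001  0.009 -0.794]
```

View pics/s3c.png

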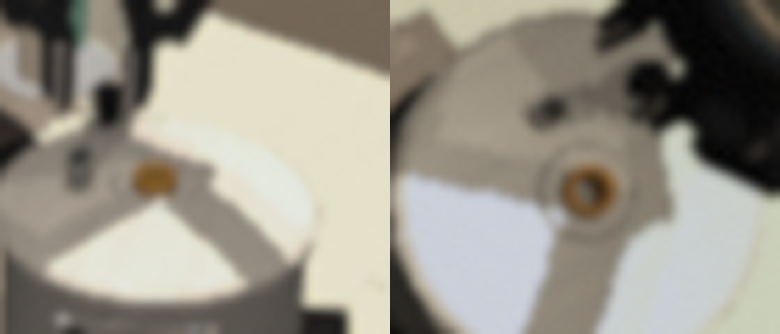

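The cover now stands well aside, at about 1.37 rad, and the brass bush and bore are clear at about px (425.5,179) in the top view. I'll nudge the cover one more step and rise.

Call:
play_rows(
  rows=[
    {"dp": [0.005,0.094,0],"turn": [0,0,-1],"fingers": 0.7},
    {"dp": [0,0,0],"turn": [0,0,0],"fingers": 0.7},
    {"dp": [0,-0.06,0],"turn": [0,0,0],"fingers": 0.6},
    {"dp": [0,0,-0.3],"turn": [0,0,0],"fingers": 0.5},
    {"dp": [0,0,-0.8],"turn": [0,0,0],"fingers": 0.5},
  ],
)

```text
clock: 4.4
eef_pos: [608.2, -153.9, 189.5]
tcp_rot: [-3.136, -0.006, 2.113]
contact_force: [0.7, -0.1, 0.3]
opening: 0.496
grasp_force: 0.0
```

Call:
play_rows(
  rows=[
    {"dp": [0,0,-1],"turn": [0,0,1],"fingers": 0.3},
    {"dp": [0,0,-1],"turn": [0,0,1],"fingers": 0.3},
    {"dp": [0,0,0],"turn": [0,0,1],"fingers": 0.3},
    {"dp": [0,0,0],"turn": [0,0,1],"fingers": 0.3},
    {"dp": [0,0,0],"turn": [0,0,1],"fingers": 0.3},
  ],
)

```text
clock: 4.82
eef_pos: [611.4, -154.7, 274.9]
tcp_rot: [3.139, 0.001, 1.584]
contact_force: [-0.4, 0.2, 0.1]
opening: 0.699
grasp_force: 0.0
```

```bash
python3 -c "
from h import *
plan([504,266,270],1.53)"
```

```text
t 4.82 pos [ 611.4 -154.7  274.9] rot [3.139e+00 1.000e-03 1.584e+00] F [-0.4  0.2  0.1] open 0.699 grip 0.0 q [-0.25  0.32  1.58  0.    1.24 -0.26]
dp units [10.553 -2.545  0.108] turn units [0.026 0.005 0.517]
```

Call:
play_rows(
  rows=[
    {"dp": [0.88,-0.212,0],"turn": [0,0,0.52],"fingers": 0.3},
    {"dp": [0.88,-0.212,0],"turn": [0,0,0],"fingers": 0.3},
    {"dp": [0.88,-0.212,0],"turn": [0,0,0],"fingers": 0.3},
    {"dp": [0.88,-0.212,0],"turn": [0,0,0],"fingers": 0.3},
    {"dp": [0.88,-0.212,0],"turn": [0,0,0],"fingers": 0.3},
  ],
)

```text
clock: 5.23
eef_pos: [571.9, 23.6, 273.7]
tcp_rot: [3.14, -0.0, 1.534]
contact_force: [-0.0, 0.3, -0.2]
opening: 0.701
grasp_force: 0.0
```

Call:
play_rows(
  rows=[
    {"dp": [0.88,-0.212,0],"turn": [0,0,0],"fingers": 0.3},
    {"dp": [0.88,-0.212,0],"turn": [0,0,0],"fingers": 0.3},
    {"dp": [0.88,-0.212,0],"turn": [0,0,0],"fingers": 0.3},
    {"dp": [0.88,-0.212,0],"turn": [0,0,0],"fingers": 0.3},
    {"dp": [0.88,-0.212,0],"turn": [0,0,0],"fingers": 0.3},
  ],
)

```text
clock: 5.65
eef_pos: [535.2, 201.1, 273.8]
tcp_rot: [3.141, -0.001, 1.535]
contact_force: [0.7, 0.3, -0.1]
opening: 0.699
grasp_force: 0.0
```

Run:
```python
from h import *
plan([504,266,245],1.53)
T=grab('top','pics/t4.png');S=grab('scene','pics/s4.png')
# brass bush: orange/brown pixels on the lid
for n,g,(x,y,w,h) in(("T",T,(412,166,28,28)),("S",S,(350,140,25,22))):
    H=cv2.cvtColor(g["pixels"],cv2.COLOR_RGB2HSV)[y:y+h,x:x+w]
    m=((H[...,0]>5)&(H[...,0]<25)&(H[...,1]>90)).astype(np.uint8)
    cs,_=cv2.findContours(m,cv2.RETR_EXTERNAL,cv2.CHAIN_APPROX_NONE)
    c=max(cs,key=cv2.contourArea)+np.array([x,y]); print(n,cv2.boundingRect(c),m.sum(),cv2.minEnclosingCircle(c))
    u=cv2.boundingRect(c); ctr=(u[0]+(u[2]-1)/2,u[1]+(u[3]-1)/2); print(ctr,onz(g,*ctr,137),onz(g,*ctr,134))
```

```text
t 5.65 pos [535.2 201.1 273.8] rot [ 3.141e+00 -1.000e-03  1.535e+00] F [ 0.7  0.3 -0.1] open 0.699 grip 0.0 q [0.36 0.23 1.7  0.   1.21 0.39]
dp units [ 1.593 -0.839  0.719] turn units [ 0.01  -0.006  0.045]
T (422, 175, 8, 8) 41 ((425.5, 178.5), 3.8079864978790283)
(425.5, 178.5) [ 563.70602903 -141.14523249  137.        ] [ 564.14553312 -142.08981977  134.        ]
S (359, 150, 7, 5) 30 ((362.1666564941406, 151.5), 3.2060062885284424)
(362.0, 152.0) [ 563.90336286 -135.97931746  137.        ] [ 566.49105734 -139.99807074  134.        ]
```

Call:
play_rows(
  rows=[
    {"dp": [0.8,-0.42,0],"turn": [0,0,0],"fingers": 0.3},
    {"dp": [0.8,-0.42,0],"turn": [0,0,0.04],"fingers": 0.3},
    {"dp": [0,0,0.5],"turn": [0,0,0],"fingers": 0.3},
    {"dp": [0,0,0],"turn": [0,0,0],"fingers": 0.3},
  ],
)

```text
clock: 6.08
eef_pos: [502.6, 264.9, 250.9]
tcp_rot: [-3.139, 0.001, 1.534]
contact_force: [-0.5, -1.8, -2.0]
opening: 0.7
grasp_force: 0.0
```

Run:
```python
from h import *
plan([504,266,160],1.53)
T=grab('top','pics/t5.png');S=grab('scene','pics/s5.png')
a=cv2.resize(cv2.imread('pics/s5.png')[165:315,215:345],None,fx=4,fy=4,interpolation=2)
cv2.imwrite('pics/s5c.png',a)
```

```text
t 6.08 pos [502.6 264.9 250.9] rot [-3.139e+00  1.000e-03  1.534e+00] F [-0.5 -1.8 -2. ] open 0.7 grip 0.0 q [ 0.48  0.25  1.73 -0.    1.16  0.52]
dp units [0.032 0.04  2.272] turn units [-0.023  0.014  0.039]
```

View pics/s5c.png

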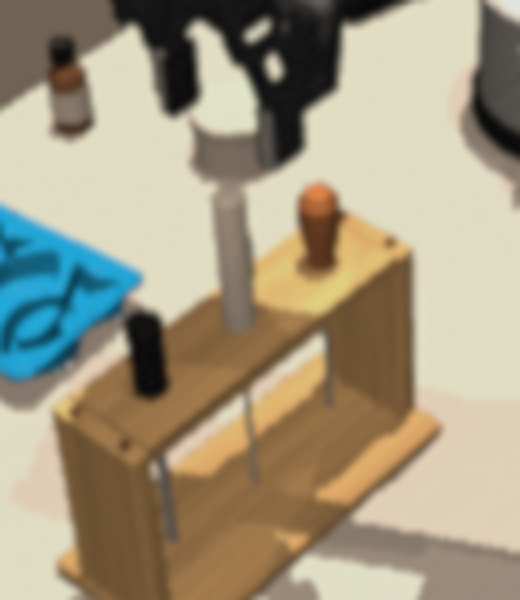

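The open fingers stand either side of the white body, whose top is at crop (228,190), and both neighbours are clear. I'll descend and grip.

Call:
play_rows(
  rows=[
    {"dp": [0.03,0,0.5],"turn": [0,0,0],"fingers": 0.3},
    {"dp": [0,0.02,0.6],"turn": [0,0,0],"fingers": 0.3},
    {"dp": [0,0,0.6],"turn": [0,0,0],"fingers": 0.3},
    {"dp": [0,0,0.55],"turn": [0,0,0],"fingers": 0.3},
    {"dp": [0,0,0],"turn": [0,0,0],"fingers": 0.3},
  ],
)

```text
clock: 6.6
eef_pos: [504.0, 263.4, 159.7]
tcp_rot: [-3.137, 0.003, 1.532]
contact_force: [0.0, 0.4, -1.3]
opening: 0.699
grasp_force: 0.0
```

Call:
play_rows(
  rows=[
    {"dp": [0,0,0],"turn": [0,0,0],"fingers": 0.7},
    {"dp": [0,0,0],"turn": [0,0,0],"fingers": 0.85},
    {"dp": [0,0,0],"turn": [0,0,0],"fingers": 1},
    {"dp": [0,0,0],"turn": [0,0,0],"fingers": 1},
    {"dp": [0,0,0],"turn": [0,0,0],"fingers": 1},
  ],
  force=30,
)

```text
clock: 7.02
eef_pos: [506.4, 266.1, 164.3]
tcp_rot: [3.139, -0.001, 1.534]
contact_force: [-0.4, -2.1, 7.5]
opening: 0.193
grasp_force: 33.7
```

```bash
python3 -c "
from h import *
plan([504,266,160],1.53)"
```

```text
t 7.02 pos [506.4 266.1 164.3] rot [ 3.139e+00 -1.000e-03  1.534e+00] F [-0.4 -2.1  7.5] open 0.193 grip 33.7 q [ 0.48  0.34  1.81 -0.    0.98  0.52]
dp units [-0.004 -0.06   0.107] turn units [ 0.026 -0.011  0.039]
```

Call:
play_rows(
  rows=[
    {"dp": [0,0,-0.3],"turn": [0,0,0],"fingers": 1},
    {"dp": [0,0,-0.7],"turn": [0,0,0],"fingers": 1},
    {"dp": [0,0,-0.9],"turn": [0,0,0],"fingers": 1},
    {"dp": [0,0,-0.9],"turn": [0,0,0],"fingers": 1},
    {"dp": [0,0,-0.8],"turn": [0,0,0],"fingers": 1},
  ],
)

```text
clock: 7.43
eef_pos: [505.1, 265.9, 309.9]
tcp_rot: [3.14, -0.001, 1.534]
contact_force: [0.5, 1.3, -1.0]
opening: 0.196
grasp_force: 32.7
```

Call:
play_rows(
  rows=[
    {"dp": [0,0,-0.8],"turn": [0,0,0],"fingers": 1},
    {"dp": [0,0,-0.6],"turn": [0,0,0],"fingers": 1},
    {"dp": [0,0,0],"turn": [0,0,0],"fingers": 1},
    {"dp": [0,0,0],"turn": [0,0,0],"fingers": 1},
    {"dp": [0,0,0],"turn": [0,0,0],"fingers": 1},
  ],
)

```text
clock: 7.85
eef_pos: [504.8, 265.6, 362.4]
tcp_rot: [-3.141, 0.0, 1.534]
contact_force: [0.0, 1.4, -0.9]
opening: 0.196
grasp_force: 32.7
```

Run:
```python
from h import *
plan([564,-141.3,360],1.53)
T=grab('top','pics/t6.png');S=grab('scene','pics/s6.png')
p=r.sense()["eef_pos"]; q=proj(S,p); print(q,proj(S,p-[0,0,143]))
x,y=int(q[0])-55,int(q[1])-45
a=cv2.resize(cv2.imread('pics/s6.png')[y:y+150,x:x+120],None,fx=4,fy=4,interpolation=2); print(x,y)
cv2.imwrite('pics/s6c.png',a)
```

```text
t 7.85 pos [504.8 265.6 362.4] rot [-3.141  0.     1.534] F [ 0.   1.4 -0.9] open 0.196 grip 32.7 q [0.48 0.17 1.59 0.   1.39 0.52]
dp units [-10.112   1.851   0.061] turn units [-0.003  0.001  0.041]
[267.10684745 151.98718283] [272.81974468 214.31781359]
212 106
```

View pics/s6c.png

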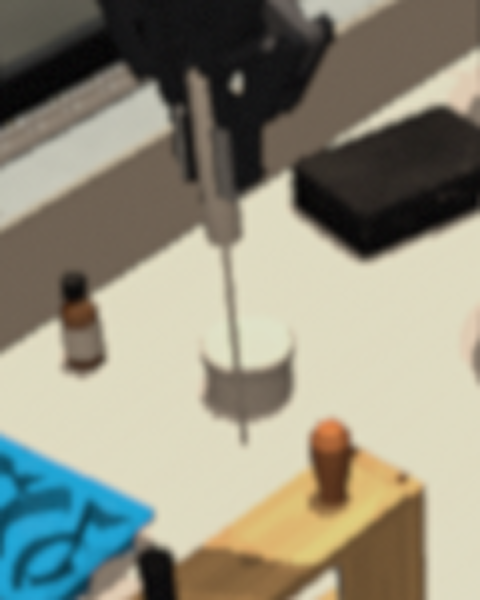

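The stem hangs vertically with its tip at about px (273,216). That matches the predicted axis and puts the tip about 147 mm below the TCP. The needle and the rod remain in the rack. Now I'll carry it to the melter.

Call:
play_rows(
  rows=[
    {"dp": [-0.4,0.07,0],"turn": [0,0,0],"fingers": 1},
    {"dp": [-0.8,0.15,0],"turn": [0,0,0],"fingers": 1},
    {"dp": [-0.9,0.165,0],"turn": [0,0,0],"fingers": 1},
    {"dp": [-0.9,0.165,0],"turn": [0,0,0],"fingers": 1},
    {"dp": [-0.9,0.165,0],"turn": [0,0,0],"fingers": 1},
  ],
)

```text
clock: 8.37
eef_pos: [527.5, 107.4, 361.2]
tcp_rot: [-3.139, 0.001, 1.535]
contact_force: [0.3, 0.8, -0.1]
opening: 0.199
grasp_force: 32.7
```

Call:
play_rows(
  rows=[
    {"dp": [-0.9,0.165,0],"turn": [0,0,0],"fingers": 1},
    {"dp": [-0.9,0.165,0],"turn": [0,0,0],"fingers": 1},
    {"dp": [-0.9,0.165,0],"turn": [0,0,0],"fingers": 1},
    {"dp": [-0.9,0.165,0],"turn": [0,0,0],"fingers": 1},
    {"dp": [-0.9,0.165,0],"turn": [0,0,0],"fingers": 1},
  ],
)

```text
clock: 8.78
eef_pos: [553.9, -74.0, 361.3]
tcp_rot: [-3.139, -0.0, 1.534]
contact_force: [1.1, -0.4, -1.5]
opening: 0.198
grasp_force: 32.7
```

Call:
play_rows(
  rows=[
    {"dp": [-0.8,0.15,0],"turn": [0,0,0],"fingers": 1},
    {"dp": [-0.6,0.11,0],"turn": [0,0,0],"fingers": 1},
    {"dp": [-0.21,0.045,0],"turn": [0,0,0],"fingers": 1},
    {"dp": [0,0,0],"turn": [0,0,0],"fingers": 1},
    {"dp": [0,0,0],"turn": [0,0,0],"fingers": 1},
  ],
)

```text
clock: 9.2
eef_pos: [564.0, -136.6, 361.5]
tcp_rot: [-3.14, -0.001, 1.533]
contact_force: [-0.6, 0.1, -0.5]
opening: 0.195
grasp_force: 32.7
```

```bash
python3 -c "
from h import *
plan([564,-141.3,310],1.53)"
```

```text
t 9.2 pos [ 564.  -136.6  361.5] rot [-3.140e+00 -1.000e-03  1.533e+00] F [-0.6  0.1 -0.5] open 0.195 grip 32.7 q [-0.24  0.19  1.57  0.    1.39 -0.2 ]
dp units [-0.118  0.008  1.288] turn units [-0.017 -0.009  0.032]
```

Call:
play_rows(
  rows=[
    {"dp": [-0.118,0.008,0.3],"turn": [0,0,0],"fingers": 1},
    {"dp": [0,0,0.6],"turn": [0,0,0],"fingers": 1},
    {"dp": [0,0,0.4],"turn": [0,0,0],"fingers": 1},
    {"dp": [0,0,0],"turn": [0,0,0],"fingers": 1},
    {"dp": [0,0,0],"turn": [0,0,0],"fingers": 1},
  ],
)

```text
clock: 9.62
eef_pos: [563.8, -140.6, 309.4]
tcp_rot: [-3.139, -0.001, 1.536]
contact_force: [0.6, 0.9, -0.0]
opening: 0.192
grasp_force: 32.7
```

Run:
```python
from h import *
plan([564,-141.3,204.7],1.53)
T=grab('top','pics/t7.png');S=grab('scene','pics/s7.png')
p=r.sense()["eef_pos"]; print([proj(S,p-[0,0,k]).round(1) for k in(28,60,147)],[proj(T,p-[0,0,k]).round(1) for k in (28,147)])
a=cv2.resize(cv2.imread('pics/s7.png')[90:190,325:405],(480,600),interpolation=2)
b=cv2.resize(cv2.imread('pics/t7.png')[150:210,400:432],(320,600),interpolation=2)
cv2.imwrite('pics/s7c.png',np.hstack([a,b]))
```

```text
t 9.62 pos [ 563.8 -140.6  309.4] rot [-3.139e+00 -1.000e-03  1.536e+00] F [ 0.6  0.9 -0. ] open 0.192 grip 32.7 q [-0.25  0.22  1.64  0.    1.29 -0.21]
dp units [-0.018  0.011  2.618] turn units [-0.023 -0.006  0.053]
[array([365.3,  99.8]), array([364.7, 111.6]), array([363.2, 142. ])] [array([449.8, 166.5]), array([429.4, 176.1])]
```

View pics/s7c.png

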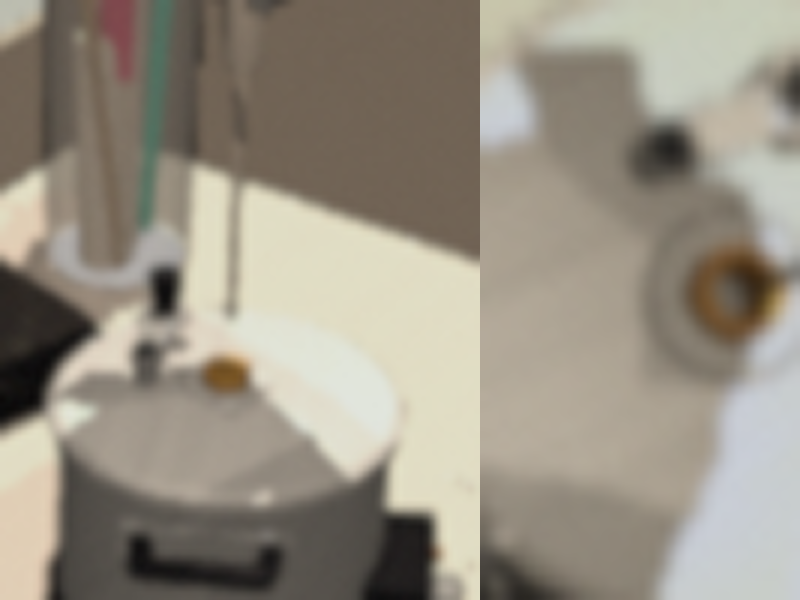

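The tip is at px (363.5,142.5) in the scene view, where predicted, and the bush mouth directly below is at (362.8,151). In the top view the bush is at (425.3,178.8). I'll lower to just above the mouth and check numerically.

Call:
play_rows(
  rows=[
    {"dp": [-0.01,0,0.2],"turn": [0,0,0],"fingers": 1},
    {"dp": [0,0,0.2],"turn": [0,0,0],"fingers": 1},
    {"dp": [0,0,0],"turn": [0,0,0],"fingers": 1},
    {"dp": [0,0,0],"turn": [0,0,0],"fingers": 1},
  ],
)

```text
clock: 10.05
eef_pos: [564.2, -142.1, 293.9]
tcp_rot: [-3.141, -0.0, 1.534]
contact_force: [-0.4, 0.1, -0.1]
opening: 0.196
grasp_force: 32.7
```

Run:
```python
from h import *
plan([563.5,-141,204.7],1.53)
T=grab('top','pics/t8.png');S=grab('scene','pics/s8.png')
p=r.sense()["eef_pos"]; print("tip pred S",proj(S,p-[0,0,147]).round(1),"T",proj(T,p-[0,0,147]).round(1),"mid T",proj(T,p-[0,0,110]).round(1),"mouth",proj(S,[563.5,-141,137]).round(1),proj(T,[563.5,-141,137]).round(1))
a=cv2.cvtColor(T["pixels"],cv2.COLOR_RGB2GRAY);b=cv2.cvtColor(S["pixels"],cv2.COLOR_RGB2GRAY)
print("T cols420-437 rows 170-184");print(a[170:185,420:438])
print("S cols356-369 rows 138-158");print(b[138:159,356:370])
```

```text
t 10.05 pos [ 564.2 -142.1  293.9] rot [-3.141 -0.     1.534] F [-0.4  0.1 -0.1] open 0.196 grip 32.7 q [-0.25  0.23  1.66  0.    1.25 -0.21]
dp units [ 0.026 -0.015  2.231] turn units [-0.01  -0.002  0.04 ]
tip pred S [363.3 147.4] T [427.5 177.4] mid T [432.9 174.9] mouth [363.2 151.2] [425.4 178.6]
T cols420-437 rows 170-184
[[125 124 123 120 118 115 121 143 179 197 203 203 204 204 204 204 203 203]
 [119 119 121 120 117 117 118 133 161 182 195 201 203 203 204 204 203 202]
 [116 119 123 126 126 124 125 127 139 161 183 195 202 203 203 202 197 191]
 [120 126 128 128 125 125 123 124 130 150 175 189 197 200 198 191 178 158]
 [125 127 123 119 116 114 111 114 124 151 177 184 183 185 176 161 141 127]
 [126 118 110 102  96  90  88  93 112 146 172 168 155 150 142 136 135 148]
 [120 102  92  88  80  67  62  68  90 122 144 137 126 124 134 153 169 183]
 [112  90  85  85  79  64  50  51  63  89 116 128 138 144 163 185 196 201]
 [104  85  86  93  89  77  56  46  53  83 126 161 173 173 185 199 204 204]
 [100  82  87  95  97  88  66  51  58 100 152 186 191 183 191 203 204 204]
 [104  83  86  94  9
[... 922 characters left out ...]
0 217 217 213 204 178 156 177 210 220 222 223 226]
 [195 212 215 210 201 192 175 158 176 203 216 219 221 223]
 [190 197 198 186 166 155 145 140 158 182 200 213 218 221]
 [155 159 159 142 120 107 105 107 119 140 173 202 217 219]
 [127 130 125 108  93  86  87  87  91 107 150 197 217 219]
 [125 125 112  96  88  87  88  88  89  97 135 185 212 219]
 [129 129 113  95  89  89  92  93  92  93 117 160 193 210]
 [133 135 126 109  98  96  96  97  97 100 114 138 163 187]
 [140 141 137 128 117 111 111 114 115 118 126 132 139 160]
 [146 146 145 141 134 130 133 135 133 132 133 135 135 144]
 [151 151 150 147 146 147 148 146 142 137 137 138 141 144]
 [154 153 152 151 153 155 152 146 142 140 139 144 150 152]]
```

Call:
play_rows(
  rows=[
    {"dp": [0.025,0.042,0],"turn": [0,0,0],"fingers": 1},
    {"dp": [0,0,0],"turn": [0,0,0],"fingers": 1},
    {"dp": [0,0,0],"turn": [0,0,0],"fingers": 1},
    {"dp": [0,0,0],"turn": [0,0,0],"fingers": 1},
  ],
)

```text
clock: 10.48
eef_pos: [566.3, -141.3, 294.6]
tcp_rot: [3.141, 0.0, 1.534]
contact_force: [0.8, 0.5, -0.7]
opening: 0.195
grasp_force: 32.7
```

Run:
```python
from h import *
P=[]
for i in range(3):
    T=grab('top');S=grab('scene'); s=r.sense(); P.append(s["eef_pos"])
p=np.mean(P,0); print(np.round(P,1),p.round(1)); plan([p[0],p[1],204.7],1.53)
a=255-cv2.cvtColor(T["pixels"],cv2.COLOR_RGB2GRAY).astype(float);b=255-cv2.cvtColor(S["pixels"],cv2.COLOR_RGB2GRAY).astype(float)
for c in(432,433,434,435): w=a[172:179,c]; k=w.argmax(); q=w[k-1:k+2]-min(w[k-2:k+3]); print("T",c,(172+k-1+(q*[0,1,2]).sum()/q.sum()).round(2))
for row in(128,134,138,142,146): w=b[row,359:368]; w=np.maximum(w-w.min()-8,0); print("S",row,(359+(w*np.arange(9)).sum()/w.sum()).round(2))
for k in(147,110): print(proj(T,p-[0,0,k]).round(2),proj(S,p-[0,0,k]).round(2))
print("mouth under",proj(T,[p[0],p[1],137]).round(2),proj(S,[p[0],p[1],137]).round(2))
```

```text
[[ 566.2 -141.3  294.6]
 [ 566.2 -141.3  294.5]
 [ 566.2 -141.2  294.5]] [ 566.2 -141.3  294.5]
t 10.78 pos [ 566.2 -141.2  294.5] rot [ 3.142 -0.     1.534] F [ 0.1 -0.  -0.4] open 0.19 grip 32.7 q [-0.25  0.23  1.65  0.    1.25 -0.21]
dp units [-1.000e-03  0.000e+00  2.245e+00] turn units [ 0.   -0.    0.04]
T 432 175.06
T 433 174.83
T 434 174.11
T 435 173.83
S 128 363.1
S 134 362.69
S 138 362.54
S 142 362.42
S 146 362.27
[426.99 176.7 ] [362.57 147.41]
[432.43 174.12] [363.18 135.04]
mouth under [425.53 177.4 ] [362.4  150.86]
```

The stem is now aligned with the bore in both views, to within about 0.3 px. I'll lower it slowly.

Call:
play_rows(
  rows=[
    {"dp": [0,0,0.1],"turn": [0,0,0],"fingers": 1},
    {"dp": [0,0,0.15],"turn": [0,0,0],"fingers": 1},
    {"dp": [0,0,0.15],"turn": [0,0,0],"fingers": 1},
    {"dp": [0,0,0.15],"turn": [0,0,0],"fingers": 1},
    {"dp": [0,0,0.15],"turn": [0,0,0],"fingers": 1},
  ],
)

```text
clock: 11.2
eef_pos: [566.0, -141.2, 265.5]
tcp_rot: [-3.141, -0.0, 1.534]
contact_force: [0.3, -0.4, -0.6]
opening: 0.196
grasp_force: 32.7
```

Call:
play_rows(
  rows=[
    {"dp": [0,0,0.15],"turn": [0,0,0],"fingers": 1},
    {"dp": [0,0,0.15],"turn": [0,0,0],"fingers": 1},
    {"dp": [0,0,0.15],"turn": [0,0,0],"fingers": 1},
    {"dp": [0,0,0.1],"turn": [0,0,0],"fingers": 1},
    {"dp": [0,0,0],"turn": [0,0,0],"fingers": 1},
  ],
)

```text
clock: 11.62
eef_pos: [565.7, -141.1, 243.4]
tcp_rot: [-3.14, -0.0, 1.534]
contact_force: [-1.0, -0.8, -0.3]
opening: 0.194
grasp_force: 32.7
```

```bash
python3 -c "
from h import *
plan([566.2,-141.3,204.7],1.53)"
```

```text
t 11.62 pos [ 565.7 -141.1  243.4] rot [-3.14  -0.     1.534] F [-1.  -0.8 -0.3] open 0.194 grip 32.7 q [-0.25  0.28  1.71 -0.    1.15 -0.21]
dp units [-0.004  0.014  0.967] turn units [-0.014 -0.003  0.04 ]
```

Call:
play_rows(
  rows=[
    {"dp": [0,0.008,0.15],"turn": [0,0,0],"fingers": 1},
    {"dp": [0,0,0.15],"turn": [0,0,0],"fingers": 1},
    {"dp": [0,0,0.15],"turn": [0,0,0],"fingers": 1},
    {"dp": [0,0,0.15],"turn": [0,0,0],"fingers": 1},
    {"dp": [0,0,0.15],"turn": [0,0,0],"fingers": 1},
  ],
)

```text
clock: 12.03
eef_pos: [566.4, -141.2, 213.8]
tcp_rot: [-3.141, -0.0, 1.534]
contact_force: [0.9, 0.5, -0.8]
opening: 0.196
grasp_force: 32.7
```

Call:
play_rows(
  rows=[
    {"dp": [0,0,0.12],"turn": [0,0,0],"fingers": 1},
    {"dp": [0,0,0.08],"turn": [0,0,0],"fingers": 1},
    {"dp": [0,0,0],"turn": [0,0,0],"fingers": 1},
    {"dp": [0,0,0],"turn": [0,0,0],"fingers": 1},
    {"dp": [0,0,0],"turn": [0,0,0],"fingers": 1},
  ],
)

```text
clock: 12.45
eef_pos: [566.7, -141.3, 206.7]
tcp_rot: [3.141, 0.0, 1.534]
contact_force: [0.5, -0.3, -0.2]
opening: 0.198
grasp_force: 32.7
```

Run:
```python
from h import *
plan([566.2,-141.3,204.7],1.53)
S=grab('scene','pics/s9.png');T=grab('top','pics/t9.png')
p=r.sense()["eef_pos"];print(p,[proj(S,p-[0,0,k]).round(1) for k in(28,67)])
a=cv2.imread('pics/s9.png')
cv2.imwrite('pics/s9c.png',np.hstack([cv2.resize(a[100:180,325:405],(400,400),interpolation=2),cv2.resize(a[190:310,225:345],(400,400),interpolation=2)]))
```

```text
t 12.45 pos [ 566.7 -141.3  206.7] rot [3.141 0.    1.534] F [ 0.5 -0.3 -0.2] open 0.198 grip 32.7 q [-0.25  0.31  1.75 -0.    1.08 -0.21]
dp units [-0.    -0.013  0.051] turn units [0.004 0.001 0.04 ]
[ 566.74254293 -141.31247902  206.83179427] [array([362.9, 136.9]), array([362.3, 149.9])]
```

View pics/s9c.png

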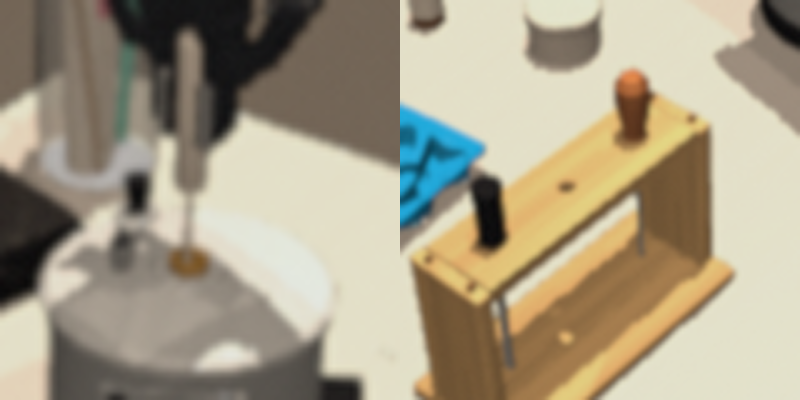

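The stem enters the middle of the brass bush at crop (188,262) without touching it. The cover is open, and the needle and rod still stand in the rack. One last nudge of about 2 mm down, a settling hold, and then I'll hand in.

Call:
play_rows(
  rows=[
    {"dp": [0,-0.01,0.05],"turn": [0,0,0],"fingers": 1},
    {"dp": [0,0,0],"turn": [0,0,0],"fingers": 1},
    {"dp": [0,0,0],"turn": [0,0,0],"fingers": 1},
    {"dp": [0,0,0],"turn": [0,0,0],"fingers": 1},
    {"dp": [0,0,0],"turn": [0,0,0],"fingers": 1},
  ],
)

```text
clock: 12.97
eef_pos: [566.1, -141.2, 204.5]
tcp_rot: [3.142, 0.0, 1.534]
contact_force: [-0.5, 0.7, -0.7]
opening: 0.195
grasp_force: 32.7
```

```bash
python3 -c "
from h import *
plan([566.2,-141.3,204.7],1.53)
print(r.sign_off())"
```

```text
t 12.97 pos [ 566.1 -141.2  204.5] rot [3.142 0.    1.534] F [-0.5  0.7 -0.7] open 0.195 grip 32.7 q [-0.25  0.32  1.75  0.    1.07 -0.21]
dp units [-0.001  0.001 -0.004] turn units [0.   0.   0.04]
the job is handed in; nothing more can be done
None
```

The job is handed in at 13 s: the cover is swung well aside, and the thermometer is held upright and centred in the port with about two thirds of its stem below the mouth. I saw no sign of it touching the melter, and the other two tools are still in the rack.

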